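# Show the notched impact bar to the inspection camera

## Task

Draw the square notched bar out of the specimen rack and hold it up in front of the inspection camera: upright, with its notch facing the lens, centred on the lens axis and 60 mm from the front of the lens. Finish while still holding it there, steady in the air. Leave the two round specimens standing in the rack and the dropper bottle and the loupe where they are, and do not touch the camera or its stand.

Things in the scene. Friction and masses are not known exactly. Their poses are not given: they have to be found in the camera images.
- rack: Aluminium specimen rack, fixed: block 46 x 164 x 30 mm, long along its y, origin at the centre of its underside, z up. Three square sockets 11 mm wide, 20 mm deep, at y = -45, 0, +45 mm on its centre line hold the bar and the two round specimens in any order. An upright index pin, 8 mm thick and 18 mm tall, stands on the block's end at y = -74 mm
- bar: Square steel bar 10 x 10 x 55 mm, about 43 g, on end in a socket (0.5 mm play all round), top 65 mm above the worktop, 35 mm above the rack. A V notch 2 mm deep crosses the middle of the face that looks to the index-pin end; the side faces look along the rack's x. Origin: middle of the face opposite the notch; y up along the bar, z level, out of the notched face
- notch (a point): Middle of the notched face of the bar: half way up, 27.5 mm below its top, 7.5 mm above the rack while it stands there; 10 mm from bar's origin along its z. Axes as bar
- notch_view (a point): A point in the air 60 mm straight out of the notch (along the bar's z); it lies at the lens when the bar is presented rightly. Axes as bar
- stand: Stand of the inspection camera, fixed to the worktop: steel foot 85 x 80 x 12 mm and a round column 16 mm thick, 257 mm high. Origin under the column at worktop level, z up; the camera looks to its -x
- lens (a point): Centre of the lens front. Camera (grey housing 40 mm square, black barrel 34 mm across) clamped to the column at a height that varies (lens axis 170 to 230 mm above the worktop); the lens front is 70 mm ahead of the column and it looks level along its -x. Only the column stands more than 20 mm above the lens axis. Axes as stand
- focus (a point): The point in the air 60 mm in front of the lens on its axis, where the notch is to be. Axes as stand
- round_a: One of two alike round steel tensile specimens, 10 mm thick and 55 mm long with a waist in the middle, standing in a socket of the rack. Origin at its lower end, 5 mm off its axis to the rack's +y side
- round_b: The other round tensile specimen, alike
- dropper_bottle: Dropper bottle, 35 mm across and 100 mm high, standing on the worktop. Origin at the centre of its underside
- loupe: Black stand loupe, 33 mm across and 35 mm high, standing on the worktop. Origin at the centre of its underside
There are look-alikes about, which are no part of the job. Leave any brown look-alike of the rack alone.

How it is judged:
By the outcome, as a careful person would: the job done as asked, in the order asked, and still so for the second after the job is handed in, while the arm keeps its last pose, push and grip.
It also fails if it takes over 34 s, if anything falls off the work surface, if the arm or the gripper's body presses on something with over 40 N, if the wrist force passes 120 N, or if a joint passes its speed limit or range.

## Robot

A 6-joint arm with a two-finger parallel gripper is mounted at the origin on the work surface; the furniture and walls round the work are solid. World frame = base frame: x ahead of the robot, y to its left, z up, the work surface at z = 0. Lengths are in mm, angles in degrees, forces in N, time in s.
With the tool pointing down it reaches from about 325 to 900 mm from the base axis. Payload 3.5 kg.
Tool frame: the origin (TCP) lies on the centre line of the jaws, within the pads' length; the fingertips stand 25 mm ahead of it and the grasp point (between the pads) lies 6 mm ahead of it; z points along the fingers, y is the line along which they close (so a half turn about z gives the same grasp; the last joint's range is limited). The gripper opens to 85 mm and grips with 20 to 120 N. Pads are 22 mm wide; open, the fingers measure 114 mm over their backs; the gripper's body (76 mm by 85 mm) begins 54 mm behind the grasp point. The pads swing forward as they close: fully open they stand 13 mm farther back than shut.
Start: joints at [-82.701, 15.837, -1.513, 72.651, 0, 84.076], TCP at [142.96, -608.428, 256.313] pointing down, gripper open.
Joint ranges: [-178.77, 178.77], [-48.84, 107.48], [-61.69, 71.31], [-111.58, 123.2], [-90, 87.43], [-180, 180]. Speed limits (degrees/s): [147.25, 147.25, 180, 180, 180, 180].

## Interface

Orientations are given as [roll, pitch, yaw] about the fixed x, y, z axes, in that order (R = Rz(yaw) Ry(pitch) Rx(roll)).
In Python, from bench import bot gives the robot as it stands.
- The arm moves only by the tool play_rows, never from a script. Its argument "increments" is a list of rows, each a list of 7 numbers: the shift along the tool's x, y, z in m, then the turn, a rotation vector about the tool's x, y, z in rad, then the closure in counts, from 0 (fully open) to 255 (shut). In form: [[x, y, z, ax, ay, az, fingers], ...]. A call has 1 to 5 rows; each row is the pose to reach, as a shift and turn from the pose commanded when the call began, along the tool's axes at that moment; what a row does not reach only later rows make up. A row lasts 1/10 s, in which the tool goes at most 50 mm and 8.59 degrees, less where a joint would pass 70% of its speed; a pose out of reach is approached as far as the arm can. A call with a gripper value outside its range is refused whole. The fingers move at their own pace and stop on an object; "force" is the grip in N (left out, the last holds). Time passes only in rows, so rows that repeat a pose let the fingers close. It gives the time, the measured TCP pose, the force, the opening and the grip force at its end, in the units of the state.
- bot.state(): the state, without advancing time (a new reading comes with each control period).
- bot.snapshot(name): name is "scene" or "top"; returns the picture (420x560x3 uint8, red, green, blue); there is no depth.
- bot.camera_params(name): a dict with "K" (3x3 intrinsics, pixels), "k1" (the pictures are not rectified: a ray, as slopes to the right and down, at radius r is drawn at 1 + k1 r^2 times it, then the intrinsics apply), "camera_from_world" (4x4, takes a point from world to camera coordinates). Camera axes: x right, y up, looking along -z (the intrinsics and any distortion apply to the point x, -y, -z); pixel columns grow to the right and rows downward; lengths in mm; the calibration is good to about 2 mm. A picture is of the moment at which its call begins. camera_params takes no time and is no camera call.
- bot.close_job(): hands the job in; it is judged then, once.
Trained networks look in the newest picture that a camera, given by its name, has taken for a name from the list of things; names that differ only in an ending like _2 or _b are one class to them, and where a whole thing is asked for, a point or a joint stands for the part that bears it (a point fixed in the world has none). Each returns a list of dicts, best first, with "conf" (0 to 1); they miss things now and then, are a little off and sometimes report something else, mostly with a low value. They report only what shows in the picture. A call takes as long as a camera call. They do not tell look-alikes from the thing itself.
- bot.search_frame(camera, query): "uv" ([column, row] in pixels, amid what is visible of it).
- bot.cut_out(camera, query): "region" (420x560 bool, what is visible of it) and "uv" ([column, row] in pixels, amid what is visible of it).
The state is a dict: "t": time; "joint_positions": joint angles; "joint_velocities": joint speeds; "effort": joint torques, N m; "tcp_pos": TCP position; "eef_rot": TCP orientation; "ft_force": force on the tool from outside, world axes, zero at the start; "ft_torque": the same for the moment, N m; "grip_width": finger opening in mm; "grip_force": force on a finger pad.
Only numpy, scipy, OpenCV 4.12 (cv2) and the standard library are available. Lean on these libraries where they do the work, as an engineer would, in place of code of your own. Each camera call takes 0.05 s, during which the arm holds its last target. There are 200 camera calls.

## Working session

There is one attempt and no reset: what is moved stays moved. The work goes in short steps, Python scripts to look and compute and a tool call to move; the robot and the scene stay as the last step left them, time stands still between calls to the robot, and variables do not carry over. Pictures are saved under pics/ and viewed, at most 10 in all, crops included, and the job is handed in when it is done.

Besides the shell and the picture viewer there is one more tool, called after "Request:" as a command line: name --pt "numbers of a row" for each row, then --argument value for the rest. play_rows: Moves the arm, as the interface text tells. Its arguments: {"type":"object","properties":{"increments":{"type":"array"},"force":{"type":"number"}},"required":["increments"]}

```bash
mkdir -p pics; ls
cat > h.py <<'E'
import numpy as np, cv2
from bench import bot
def project(cam,P):
    c=bot.camera_params(cam);T=np.array(c["camera_from_world"]);K=np.array(c["K"])
    p=np.atleast_2d(P)@T[:3,:3].T+T[:3,3]
    s=np.c_[p[:,0]/-p[:,2],-p[:,1]/-p[:,2]]
    s=s*(1+c["k1"]*(s**2).sum(1,keepdims=True))
    return s@K[:2,:2].T+K[:2,2]
def ray(cam,uv):
    c=bot.camera_params(cam);T=np.array(c["camera_from_world"]);K=np.array(c["K"])
    d=np.linalg.solve(K,[uv[0],uv[1],1])[:2];s=d.copy()
    for _ in range(20): s=d/(1+c["k1"]*(s@s))
    R=T[:3,:3];return -R.T@T[:3,3], R.T@np.array([s[0],-s[1],-1])
def at_z(cam,uv,z):
    o,d=ray(cam,uv);return o+d*(z-o[2])/d[2]
def tri(u1,u2):
    A=np.zeros((3,3));b=np.zeros(3);L=[]
    for cam,uv in(("scene",u1),("top",u2)):
        o,d=ray(cam,uv);d/=np.linalg.norm(d);M=np.eye(3)-np.outer(d,d);A+=M;b+=M@o;L.append((o,M))
    p=np.linalg.solve(A,b);return p,[np.linalg.norm(M@(p-o)) for o,M in L]
def save(name,im): cv2.imwrite(f"pics/{name}.png",cv2.cvtColor(im,cv2.COLOR_RGB2BGR))
E
python3 - <<'E'
from h import *
for c in("scene","top"):
    im=bot.snapshot(c);save(c+"0",im); np.save(c+"0.npy",im)
    p=bot.camera_params(c);o,d=ray(c,(280,210));print(c,o.round(),d.round(2),np.array(p["K"]).round(1).tolist(),p["k1"])
    for q in("rack","bar","notch","stand","lens","round_a","dropper_bottle","loupe"):
        print(q,[(np.round(x["uv"]).tolist(),round(x["conf"],2),at_z(c,x["uv"],30).round().tolist()[:2]) for x in bot.search_frame(c,q)])
E
```

```text
pics
scene [-305. -439.  677.] [ 0.69  0.53 -0.5 ] [[425.2, 0.0, 283.3], [0.0, 425.2, 208.5], [0.0, 0.0, 1.0]] -0.03775439789939821
rack [([126.0, 277.0], 0.64, [110.0, 367.0])]
bar []
notch []
stand [([360.0, 189.0], 0.8, [852.0, 120.0])]
lens [([354.0, 190.0], 0.67, [829.0, 130.0])]
round_a []
dropper_bottle [([316.0, 256.0], 0.74, [448.0, 33.0])]
loupe [([342.0, 281.0], 0.6, [401.0, -70.0])]
top [ 311.  105. 1107.] [ 0.11  0.02 -0.99] [[470.8, 0.0, 274.2], [0.0, 470.8, 209.7], [0.0, 0.0, 1.0]] -0.07364479573367376
rack [([220.0, 238.0], 0.64, [371.0, 268.0])]
bar []
notch []
stand [([332.0, 126.0], 0.68, [631.0, 5.0])]
lens [([333.0, 125.0], 0.62, [633.0, 1.0])]
round_a [([222.0, 236.0], 0.65, [377.0, 263.0])]
dropper_bottle [([324.0, 210.0], 0.55, [435.0, 26.0])]
loupe [([362.0, 209.0], 0.51, [434.0, -58.0])]
```

View pics/scene0.png

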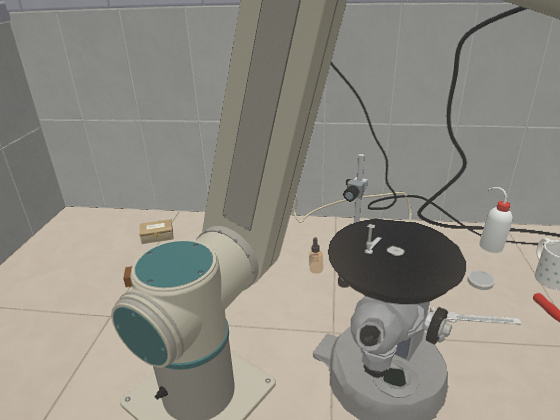

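View pics/top0.png

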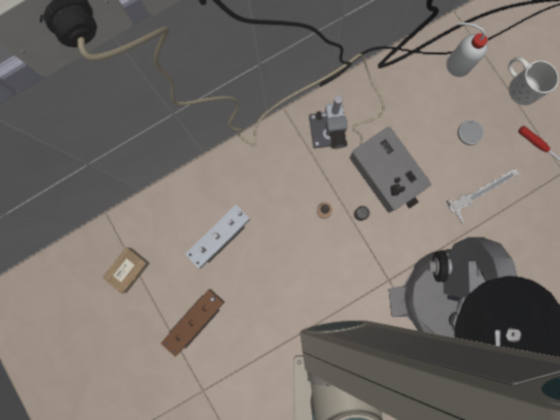

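The top picture shows the aluminium rack at (218,237), the brown look-alike at (193,322), the stand with its camera at (333,125), the bottle at (325,211) and the loupe at (362,213). In the scene picture the arm hides the rack. The aluminium rack is the right one, because the task says to leave the brown one alone. I'll confirm this in an enlarged crop.

Run:
```python
from h import *
im=np.load("top0.npy")
a=cv2.resize(im[195:275,178:258],(560,560),interpolation=cv2.INTER_CUBIC)
b=cv2.resize(im[90:160,300:360][:, :30+30],(240,280),interpolation=cv2.INTER_CUBIC)
o=np.zeros((560,800,3),np.uint8);o[:,:560]=a;o[:280,560:]=b;save("crop0",o)
r=bot.cut_out("top","rack");np.save("reg.npy",r[0]["region"])
m=cv2.minAreaRect(np.argwhere(r[0]["region"])[:,::-1].astype(np.float32));print(r[0]["uv"],m)
bx=cv2.boxPoints(m)
print([(u.round(1).tolist(),at_z("top",u,30).round(1).tolist()) for u in bx])
for s in("stand","lens"):
  r=bot.cut_out("scene",s); 
  for x in r: 
    ys,xs=np.where(x["region"]);print(s,x["conf"],xs.min(),xs.max(),ys.min(),ys.max())
```

```text
[218.6, 237.8] ((218.00003051757812, 236.50003051757812), (23.33452033996582, 71.41778564453125), 45.0)
[([184.5, 253.5], [336.8, 349.7, 30.0]), ([235.0, 203.0], [452.4, 232.8, 30.0]), ([251.5, 219.5], [413.6, 194.6, 30.0]), ([201.0, 270.0], [298.9, 311.1, 30.0])]
stand 0.71 344 366 154 221
lens 0.76 344 367 178 201
```

View pics/crop0.png

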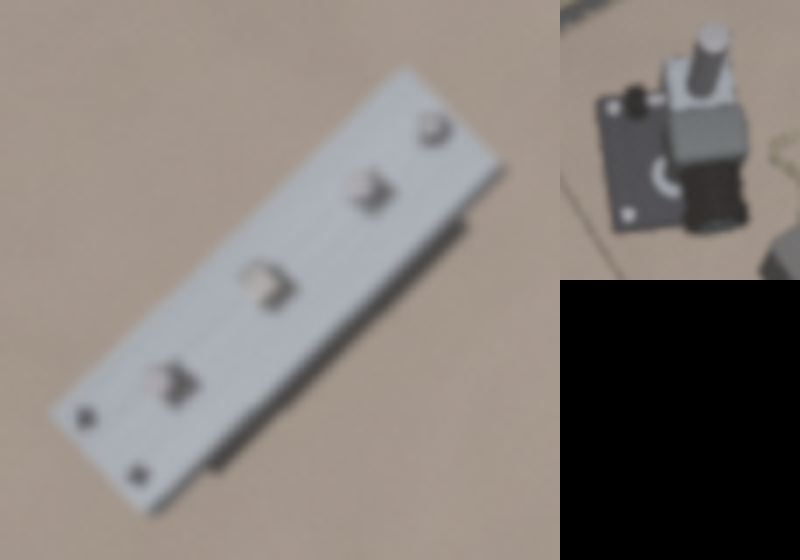

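The crop confirms the aluminium rack. Its index pin is at the upper right (px 240,213.6) and it holds three specimens at about (230,222), (216,236) and (202,250). They can't be told apart here, so I need the scene camera with the arm out of the way. First I'll fit rough poses.

Run:
```python
from h import *
from scipy.optimize import least_squares
uv=np.array([[235.9,204.3],[249.9,218.3],[199.4,268.6],[185.1,253.6],[240,213.6]])-[0.43,.43]
# rack pts: pin end y=-82: upper corner / right corner ; pin tip z=48
def pts(p):
    L=np.array([[-23,-82,30],[23,-82,30],[23,82,30],[-23,82,30],[0,-74,48.]])*[sx,1,1]
    c,s=np.cos(p[2]),np.sin(p[2]);return L@np.array([[c,s,0],[-s,c,0],[0,0,1]])+[p[0],p[1],0]
for sx in(1,-1):
    best=min((least_squares(lambda p:(project("top",pts(p))-uv).ravel(),[375,272,t]) for t in(0,1.5,3,4.5)),key=lambda r:r.cost)
    print(sx,best.cost,best.x[:2],np.degrees(best.x[2]),best.fun.round(1))
    if best.cost<20: 
        for y in(-45,0,45):
            c,s=np.cos(best.x[2]),np.sin(best.x[2]);P=np.array([best.x[0]-s*y,best.x[1]+c*y,65]);print(y,P.round(1),project("top",P).round(),project("scene",P).round())
s=bot.state();print(s["tcp_pos"],s["eef_rot"],s["t"])
print("tcp px",project("top",s["tcp_pos"]),project("scene",s["tcp_pos"]))
print(np.round(bot.camera_params("top")["camera_from_world"],2))
for z in(257,200):print(z,at_z("top",(338,100),z).round(),at_z("top",(338,141),z).round())
for z in(0,100,300,): print(z,at_z("top",(515,320),z).round(), at_z("top",(440,262),z).round())
print(tri((361,157),(338,100)),tri((351,191),(337,147)))
```

```text
1 801.3522871791392 [376.89956401 274.02331059] 43.91358202213652 [ 14.1  14.1 -13.7 -14.  -14.2 -14.6  13.7  14.8  -0.2  -0.7]
-1 0.5948452766511847 [376.74332001 273.90988911] 43.93979613123341 [ 0.4  0.1  0.2  0.1 -0.5 -0.1  0.2  0.5 -0.2 -0.6]
-45 [408.  241.5  65. ] [[229. 221.]] [[244. 227.]]
0 [376.7 273.9  65. ] [[215. 235.]] [[227. 229.]]
45 [345.5 306.3  65. ] [[200. 249.]] [[210. 230.]]
[ 142.93376025 -608.42678467  256.30499088] [-1.79999988e+02 -2.19017385e-04  1.32201888e+01] 1.05
tcp px [[680.86456513 348.90104316]] [[674.49094121 426.55626381]]
[[-1.00000e-02 -1.00000e+00 -4.00000e-02  1.47190e+02]
 [ 9.90000e-01 -1.00000e-02  1.10000e-01 -4.34340e+02]
 [-1.10000e-01 -3.00000e-02  9.90000e-01 -1.05976e+03]
 [ 0.00000e+00  0.00000e+00  0.00000e+00  1.00000e+00]]
257 [614.  13. 257.] [535.  15. 257.]
200 [635.   7. 200.] [550.   9. 200.]
0 [ 174. -413.    0.] [ 311. -243.    0.]
100 [ 186. -367.  100.] [ 311. -211.  100.]
300 [ 211. -273.  300.] [ 311. -148.  300.]
(array([617.25838539,  11.46232656, 250.31957967]), [np.float64(1.0414105683615233), np.float64(1.0414105683614616)]) (array([546.63316041,   4.12254709, 183.61959466]), [np.float64(6.904972958133493), np.float64(6.9049729581336425)])
```

Run:
```python
from h import *
for a,b in(((397,252),(508,325)),((370,240),(500,340)),((396,251),(514,335)),((328,350),(400,302)),((437,322),(442,265)),((388,350),(450,300)),((500,321),(500,183))): print(a,b,*[np.round(x,0) for x in tri(a,b)])
im=np.load("top0.npy")[220:420,360:560];sc=np.load("scene0.npy")[200:420,300:500]
o=np.zeros((400,800,3),np.uint8);o[:,:400]=cv2.resize(im,(400,400));o[:,400:]=cv2.resize(sc,(400,400));save("mic",o)
```

```text
(397, 252) (508, 325) [ 204. -259.  305.] [1. 1.]
(370, 240) (500, 340) [ 182. -230.  329.] [4. 4.]
(396, 251) (514, 335) [ 189. -263.  317.] [1. 1.]
(328, 350) (400, 302) [ 220. -143.    9.] [1. 1.]
(437, 322) (442, 265) [ 324. -269.   67.] [46. 46.]
(388, 350) (450, 300) [ 233. -250.   64.] [9. 9.]
(500, 321) (500, 183) [ 498. -400.    6.] [6. 6.]
```

View pics/mic.png

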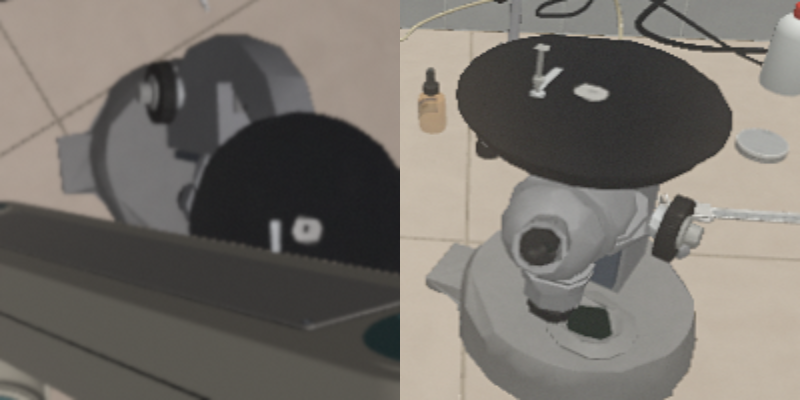

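The top view and triangulation put a microscope-like stage near (195,-262), with its top at about z=330. I'll raise the tool to z≈400 and sweep round outside it. The tool frame is radial here: x is tangential and y points outward.

Request:
play_rows --pt "0.04 0 -0.03 0 0 -0.06 0" --pt "0.08 -0.01 -0.06 0 0 -0.12 0" --pt "0.12 -0.02 -0.09 0 0 -0.19 0" --pt "0.155 -0.027 -0.115 0 0 -0.25 0" --pt "0.19 -0.03 -0.14 0 0 -0.314 0"

```text
t: 1.55
tcp_pos: [322.4, -534.6, 398.1]
eef_rot: [179.9, 0.0, 31.4]
ft_force: [-0.0, -1.0, 0.6]
grip_width: 85.4
grip_force: 0.0
```

Request:
play_rows --pt "0.048 -0.003 0 0 0 -0.077 0" --pt "0.095 -0.008 0 0 0 -0.154 0" --pt "0.142 -0.018 0 0 0 -0.23 0" --pt "0.188 -0.03 0 0 0 -0.307 0" --pt "0.234 -0.045 0 0 0 -0.384 0"

```text
t: 2.05
tcp_pos: [499.2, -374.7, 396.2]
eef_rot: [180.0, 0.0, 53.4]
ft_force: [1.1, -1.0, 0.2]
grip_width: 85.2
grip_force: 0.0
```

Request:
play_rows --pt "0.048 -0.003 0 0 0 -0.077 0" --pt "0.095 -0.008 0 0 0 -0.154 0" --pt "0.142 -0.018 0 0 0 -0.23 0" --pt "0.188 -0.03 0 0 0 -0.307 0" --pt "0.234 -0.045 0 0 0 -0.384 0"

```text
t: 2.55
tcp_pos: [602.7, -159.9, 396.2]
eef_rot: [180.0, 0.0, 75.4]
ft_force: [0.9, 0.1, -0.5]
grip_width: 85.3
grip_force: 0.0
```

Run:
```python
from h import *
s=bot.state();print(s["t"],s["tcp_pos"],s["eef_rot"],s["ft_force"])
S=bot.snapshot("scene");T=bot.snapshot("top");np.save("scene1.npy",S);np.save("top1.npy",T)
o=np.zeros((600,800,3),np.uint8)
r=lambda im,x0,x1,y0,y1,w,h:cv2.resize(im[y0:y1,x0:x1],(w,h),interpolation=cv2.INTER_CUBIC)
o[:300,:400]=r(S,195,255,210,255,400,300);o[300:,:400]=r(S,320,400,145,205,400,300)[:300]
o[:400,400:]=r(T,300,360,95,155,400,400);o[400:,400:]=r(S,0,560,105,385,400,200);save("c1",o)
```

```text
2.55 [ 602.69959944 -159.8932963   396.20023079] [1.79982202e+02 4.05663342e-03 7.53936485e+01] [ 0.94897453  0.09654742 -0.48398159]
```

View pics/c1.png

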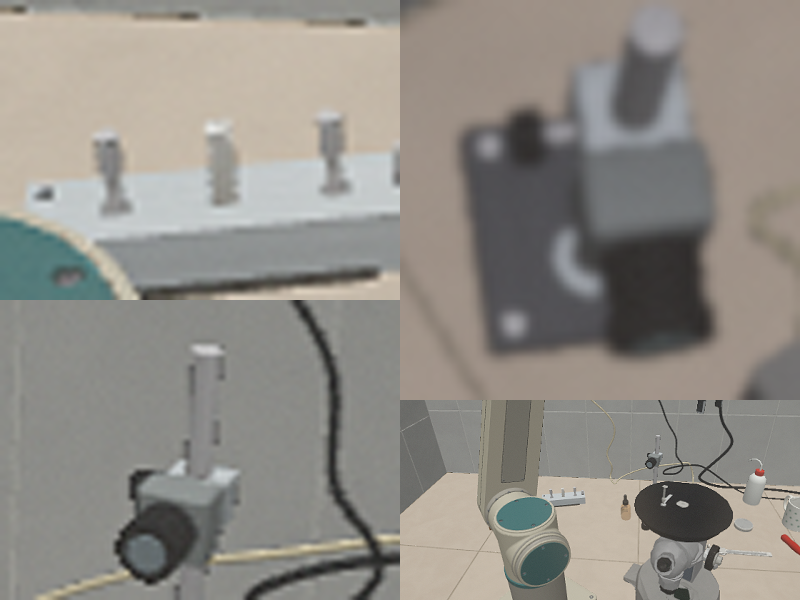

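The scene crop settles which specimen is which. The outer two, at scene (211,234) and (245,234), have waists and are the rounds. The plain middle one at (228,234) is the bar, which matches the middle socket at world (377,274). The lens is at scene (349,196) and top (338,145), and the column top is at scene (361,155) and top (338.5,99). Next I'll fit the stand.

```bash
cat > fit.py <<'E'
from h import *
from scipy.optimize import least_squares
h=.4
top=np.array([[338.55,99.2],[338.2,145.7],[314.25,147.8],[309.3,114.2]])-[h*.15,h*.15]
sc=np.array([[361.4,155.0],[349.2,196.0]])
def W(L,p):
    c,s=np.cos(p[2]),np.sin(p[2]);return np.array(L)@np.array([[c,s,0],[-s,c,0],[0,0,1]])+[p[0],p[1],0]
def res(p):
    col=[0,0,257];lens=[-70,0,p[3]]
    f=W([col,lens,[p[4]-42.5,40,12],[p[4]+42.5,40,12]],p)
    return np.r_[(project("top",f)-top).ravel(),(project("scene",f[:2])-sc).ravel()]
r=least_squares(res,[614,10,0.1,190,-10])
print("cost",r.cost,"xy",r.x[:2].round(1),"yaw",np.degrees(r.x[2]).round(2),"H",r.x[3].round(1),"foot",r.x[4].round(1));print(r.fun.round(1))
C=np.linalg.inv(r.jac.T@r.jac)*.25;print("sd",np.sqrt(np.diag(C)).round(3))
print("lens",W([[-70,0,r.x[3]]],r.x).round(1),"focus",W([[-130,0,r.x[3]]],r.x).round(1))
E
python3 fit.py
```

```text
cost 2.0219371613450057 xy [617.5  11.1] yaw 5.75 H 170.5 foot 12.5
[ 0.5 -0.8  1.   0.3 -0.7  0.4  0.  -0.3 -0.4 -0.3 -0.9 -0. ]
sd [0.711 0.519 0.011 1.459 1.214]
lens [[547.9   4.1 170.5]] focus [[488.2  -2.  170.5]]
```

Request:
play_rows --pt "0.048 -0.003 0 0 0 -0.077 0" --pt "0.095 -0.01 0 0 0 -0.154 0" --pt "0.142 -0.022 0 0 0 -0.23 0" --pt "0.185 -0.04 0 0 0 -0.307 0" --pt "0.225 -0.06 0 0 0 -0.384 0"

```text
t: 3.15
tcp_pos: [601.3, 72.4, 396.1]
eef_rot: [180.0, 0.0, 97.3]
ft_force: [-0.1, -0.4, 0.1]
grip_width: 85.4
grip_force: 0.0
```

Request:
play_rows --pt "0.028 -0.03 0.02 0 0 -0.077 0" --pt "0.056 -0.06 0.04 0 0 -0.154 0" --pt "0.084 -0.09 0.06 0 0 -0.23 0" --pt "0.112 -0.12 0.08 0 0 -0.307 0" --pt "0.14 -0.15 0.1 0 0 -0.384 0"

```text
t: 3.65
tcp_pos: [433.7, 191.3, 295.7]
eef_rot: [180.0, 0.0, 119.3]
ft_force: [0.0, 0.1, 0.4]
grip_width: 85.4
grip_force: 0.0
```

```bash
cat >> h.py <<'E'
from scipy.spatial.transform import Rotation as Ro
def go(p,yaw):
    s=bot.state();R=Ro.from_euler("xyz",s["eef_rot"],degrees=True);G=Ro.from_euler("xyz",[180,0,yaw],degrees=True)
    print("t",s["t"],"shift m",(R.inv().apply(np.array(p)-s["tcp_pos"])/1000).round(4),"rot",(R.inv()*G).as_rotvec().round(4),"j",np.round(s["joint_positions"],1))
E
python3 -c "
from h import *
go([376.7,273.9,150],133.94)"
```

```text
t 3.65 shift m [ 0.1    -0.0094  0.1456] rot [ 0.0005  0.0004 -0.2553] j [ 16.   -0.8 -15.9  74.9  -0.   76.7]
```

Request:
play_rows --pt "0.028 -0.003 0.04 0 0 -0.07 60" --pt "0.055 -0.005 0.08 0 0 -0.14 90" --pt "0.08 -0.007 0.12 0 0 -0.21 90" --pt "0.1 -0.0094 0.1456 0 0 -0.2553 90" --pt "0.1 -0.0094 0.1456 0 0 -0.2553 90"

```text
t: 4.15
tcp_pos: [373.6, 272.8, 146.8]
eef_rot: [-179.5, -0.2, 134.0]
ft_force: [-0.5, -0.4, 0.1]
grip_width: 55.4
grip_force: 0.0
```

Run:
```python
from h import *
go([376.7,273.9,66],133.94)
S=bot.snapshot("scene");T=bot.snapshot("top")
o=np.zeros((600,800,3),np.uint8)
r=lambda im,x0,x1,y0,y1,w,h:cv2.resize(im[y0:y1,x0:x1],(w,h),interpolation=cv2.INTER_CUBIC)
o[:,:400]=r(S,187,267,150,270,400,600);o[:400,400:]=r(T,180,260,195,275,400,400);save("c2",o)
p=bot.state()["tcp_pos"];print(p,bot.state()["grip_width"],project("scene",[p,p-[0,0,25]]),project("top",p))
```

```text
t 4.15 shift m [-0.0016  0.0037  0.0807] rot [-0.0086 -0.0026  0.0006] j [ 28.1   4.8 -29.   56.7   0.   74.1]
[378.12455572 273.52194175 150.81718636] 55.09027464084314 [[224.60179405 200.6751896 ]
 [225.45934327 209.00734216]] [[208.24439268 231.69799431]]
```

View pics/c2.png

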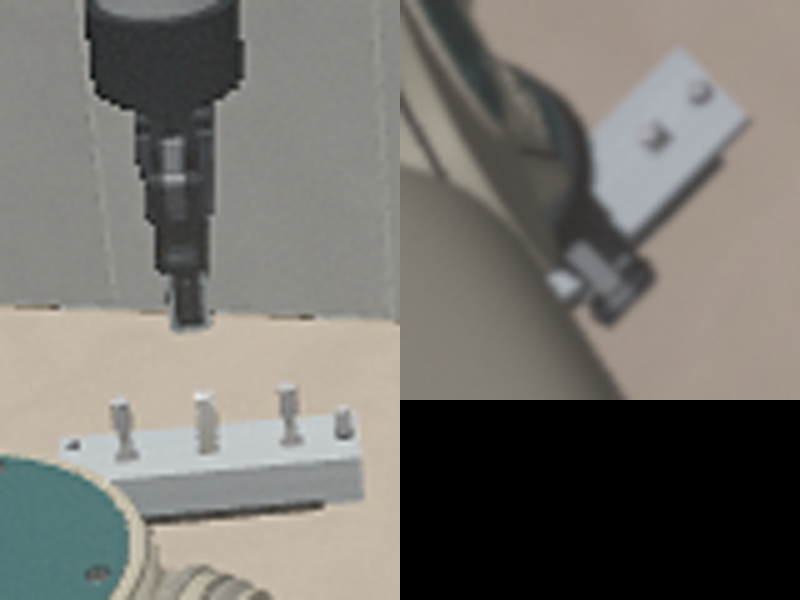

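Request:
play_rows --pt "0 0 0.03 0 0 0 90" --pt "0 0 0.05 0 0 0 90" --pt "0 0 0.05 0 0 0 90" --pt "0 0 0.05 0 0 0 90" --pt "0 0 0.05 0 0 0 90"

```text
t: 4.75
tcp_pos: [380.1, 274.4, 102.8]
eef_rot: [179.8, 0.1, 133.8]
ft_force: [-0.1, -0.7, -0.9]
grip_width: 55.4
grip_force: 0.0
```

Run:
```python
from h import *
for i in range(2):
    go([376.7,273.9,66],133.94); S=bot.snapshot("scene")
s=bot.state();p=s["tcp_pos"];print(p,s["eef_rot"],s["ft_force"],s["joint_velocities"])
o=cv2.resize(S[180:255,190:265],(600,600),interpolation=cv2.INTER_CUBIC);save("c3",o)
R=Ro.from_euler("xyz",s["eef_rot"],degrees=True)
print(project("scene",p+R.apply([[0,25,22],[0,-25,22],[0,0,22]])))
```

```text
t 4.75 shift m [ 0.002  -0.003   0.0368] rot [ 0.0039  0.0013 -0.0028] j [ 27.9   8.  -31.6  50.2  -0.   74.1]
t 4.8 shift m [ 0.0018 -0.0028  0.0367] rot [ 0.0038  0.0012 -0.0025] j [ 27.9   8.  -31.7  50.1  -0.   74.1]
[379.50042562 274.45119865 102.43185173] [1.79812035e+02 5.92881181e-02 1.33813764e+02] [-0.0392597   0.02541032  0.7152916 ] [ 0.25072892  0.24348003 -0.50253747 -0.18228874  0.03858187 -0.02991997]
[[226.9703596  218.5873525 ]
 [227.19289743 228.26393769]
 [227.07925899 223.33465887]]
```

View pics/c3.png

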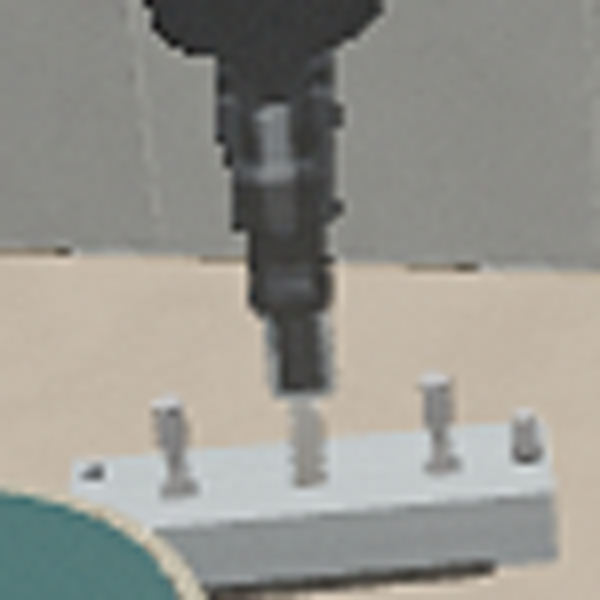

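The finger pad (px 228) lines up with the bar (px 228.5). I'll shift by the computed 2–3 mm and go down.

Request:
play_rows --pt "0.0018 -0.0028 0.0 0.004 0.001 -0.0025 90" --pt "0.0018 -0.0028 0.012 0.004 0.001 -0.0025 90" --pt "0.0018 -0.0028 0.025 0.004 0.001 -0.0025 90" --pt "0.0018 -0.0028 0.0365 0.004 0.001 -0.0025 90" --pt "0.0018 -0.0028 0.0365 0.004 0.001 -0.0025 90"

```text
t: 5.35
tcp_pos: [372.8, 272.4, 62.1]
eef_rot: [-179.5, -0.1, 134.0]
ft_force: [-0.9, -0.1, 0.0]
grip_width: 55.3
grip_force: 0.0
```

Request:
play_rows --pt "0 0 0 0 0 0 130" --pt "0 0 0 0 0 0 170" --pt "0 0 0 0 0 0 190" --pt "0 0 0 0 0 0 200" --pt "0 0 0 0 0 0 200" --force 40

```text
t: 5.85
tcp_pos: [374.9, 273.4, 64.5]
eef_rot: [-179.8, -0.0, 134.0]
ft_force: [0.2, -0.2, -0.2]
grip_width: 18.6
grip_force: 0.0
```

```bash
python3 -c "
from h import *
go([376.7,273.9,66],133.94);s=bot.state();print(s['ft_force'],s['grip_width'])"
```

```text
t 5.85 shift m [-0.0009  0.0016 -0.0015] rot [-0.0033 -0.0008  0.0009] j [ 28.1  10.8 -34.   45.4  -0.   74.1]
[ 0.23960545 -0.21392644 -0.23990329] 18.576416683720456
```

Request:
play_rows --pt "0 0 0 0 0 0 200" --pt "0 0 0 0 0 0 200" --pt "0 0 0 0 0 0 200" --pt "0 0 0 0 0 0 200" --pt "0 0 0 0 0 0 200"

```text
t: 6.35
tcp_pos: [374.6, 273.3, 64.2]
eef_rot: [-179.8, -0.1, 134.0]
ft_force: [-0.6, -0.1, 0.6]
grip_width: 18.5
grip_force: 0.0
```

```bash
python3 -c "
from h import *
go([376.7,273.9,66],133.94)"
```

```text
t 6.35 shift m [-0.001   0.0019 -0.0018] rot [-0.004  -0.001   0.0009] j [ 28.1  10.8 -34.   45.4  -0.   74.1]
```

Request:
play_rows --pt "-0.001 0.002 -0.002 -0.004 -0.001 0.001 200" --pt "-0.001 0.002 -0.002 -0.004 -0.001 0.001 200" --pt "-0.001 0.002 -0.002 -0.004 -0.001 0.001 200" --pt "-0.001 0.002 -0.002 -0.004 -0.001 0.001 200" --pt "-0.001 0.002 -0.002 -0.004 -0.001 0.001 200"

```text
t: 6.85
tcp_pos: [376.7, 273.9, 66.2]
eef_rot: [-180.0, -0.0, 133.9]
ft_force: [0.5, -0.2, -0.6]
grip_width: 18.6
grip_force: 0.0
```

Request:
play_rows --pt "0 0 0 0 0 0 210" --pt "0 0 0 0 0 0 220" --pt "0 0 0 0 0 0 230" --pt "0 0 0 0 0 0 240" --pt "0 0 0 0 0 0 255"

```text
t: 7.35
tcp_pos: [377.0, 274.1, 66.3]
eef_rot: [180.0, 0.0, 133.9]
ft_force: [1.2, 1.8, -0.3]
grip_width: 9.0
grip_force: 39.9
```

```bash
python3 -c "
from h import *
go([376.7,273.9,66],133.94);s=bot.state();print(s['ft_force'],s['ft_torque'])"
```

```text
t 7.35 shift m [ 0.     -0.0004  0.0003] rot [ 0.0005  0.0001 -0.0001] j [ 28.1  10.7 -33.8  45.4   0.   74.1]
[ 1.24799617  1.79754494 -0.29327248] [ 0.12462167 -0.16750608  0.0177514 ]
```

Gripped with only about 2 N of side force, so it is well centred. I'll draw it straight up.

Request:
play_rows --pt "0 0 -0.006 0 0 0 255" --pt "0 0 -0.012 0 0 0 255" --pt "0 0 -0.018 0 0 0 255" --pt "0 0 -0.024 0 0 0 255" --pt "0 0 -0.03 0 0 0 255"

```text
t: 7.85
tcp_pos: [376.4, 273.7, 96.7]
eef_rot: [-180.0, -0.0, 133.9]
ft_force: [-0.3, -0.8, -0.1]
grip_width: 8.9
grip_force: 40.0
```

Request:
play_rows --pt "0 0 -0.02 0 0 0 255" --pt "0 0 -0.04 0 0 0 255" --pt "0 0 -0.07 0 0 0 255" --pt "0 0 -0.1 0 0 0 255" --pt "0 0 -0.13 0 0 0 255"

```text
t: 8.35
tcp_pos: [376.1, 273.5, 227.5]
eef_rot: [-179.9, -0.0, 133.9]
ft_force: [-0.1, 0.0, -0.4]
grip_width: 9.0
grip_force: 40.0
```

```bash
python3 -c "
from h import *
go([430,-7,199.5],185.75)"
```

```text
t 8.35 shift m [-0.2394 -0.1558  0.0281] rot [-9.000e-04 -5.000e-04 -9.044e-01] j [ 28.1   0.6 -22.9  66.6  -0.   74.1]
```

Request:
play_rows --pt "-0.024 -0.0156 0 0 0 -0.09 255" --pt "-0.048 -0.0312 0 0 0 -0.18 255" --pt "-0.072 -0.047 0 0 0 -0.27 255" --pt "-0.096 -0.0624 0 0 0 -0.36 255" --pt "-0.12 -0.078 0 0 0 -0.45 255"

```text
t: 8.85
tcp_pos: [403.4, 132.2, 226.5]
eef_rot: [-180.0, -0.0, 159.9]
ft_force: [-0.0, 0.0, -1.1]
grip_width: 9.0
grip_force: 40.0
```

```bash
python3 -c "
from h import *
go([440,-7,205],185.75)"
```

```text
t 8.85 shift m [-0.0822 -0.1182  0.0215] rot [-4.000e-04 -4.000e-04 -4.503e-01] j [  9.4  -3.7 -27.2  66.6  -0.   29.5]
```

Request:
play_rows --pt "-0.0164 -0.0236 0.004 0 0 -0.09 255" --pt "-0.033 -0.047 0.008 0 0 -0.18 255" --pt "-0.049 -0.071 0.012 0 0 -0.27 255" --pt "-0.066 -0.0945 0.017 0 0 -0.36 255" --pt "-0.082 -0.118 0.0215 0 0 -0.45 255"

```text
t: 9.35
tcp_pos: [439.5, -6.9, 204.8]
eef_rot: [-180.0, -0.0, -174.3]
ft_force: [1.2, 1.2, -0.2]
grip_width: 9.1
grip_force: 40.0
```

Request:
play_rows --pt "0 0 0 0 0 0 255" --pt "0 0 0 0 0 0 255" --pt "0 0 0 0 0 0 255"

```text
t: 9.65
tcp_pos: [439.4, -5.1, 204.8]
eef_rot: [180.0, -0.0, -174.5]
ft_force: [0.1, 0.9, -1.5]
grip_width: 9.2
grip_force: 40.0
```

Run:
```python
from h import *
go([488,-2,199.3],185.75)
S=bot.snapshot("scene");T=bot.snapshot("top");np.save("S2.npy",S);np.save("T2.npy",T)
o=np.zeros((600,800,3),np.uint8)
r=lambda im,x0,x1,y0,y1,w,h:cv2.resize(im[y0:y1,x0:x1],(w,h),interpolation=cv2.INTER_CUBIC)
o[:,:400]=r(S,310,374,140,236,400,600);o[:600,400:]=r(T,296,360,90,186,400,600);save("c4",o)
s=bot.state();p=s["tcp_pos"];print(p,s["eef_rot"],project("scene",[p-[0,0,d] for d in(1.3,28.8,56.3)]).round(1).tolist(),project("top",[p]).round(1))
```

```text
t 9.65 shift m [-0.0487 -0.0016  0.0055] rot [ 0.0004 -0.0005 -0.0045] j [ -9.1  -1.1 -27.5  63.7   0.  -14.6]
[439.57076335  -4.8786529  204.8846127 ] [ 1.79990522e+02 -1.02986179e-03 -1.74446618e+02] [[329.4, 202.5], [329.0, 212.9], [328.7, 222.9]] [[347.1 196.3]]
```

View pics/c4.png

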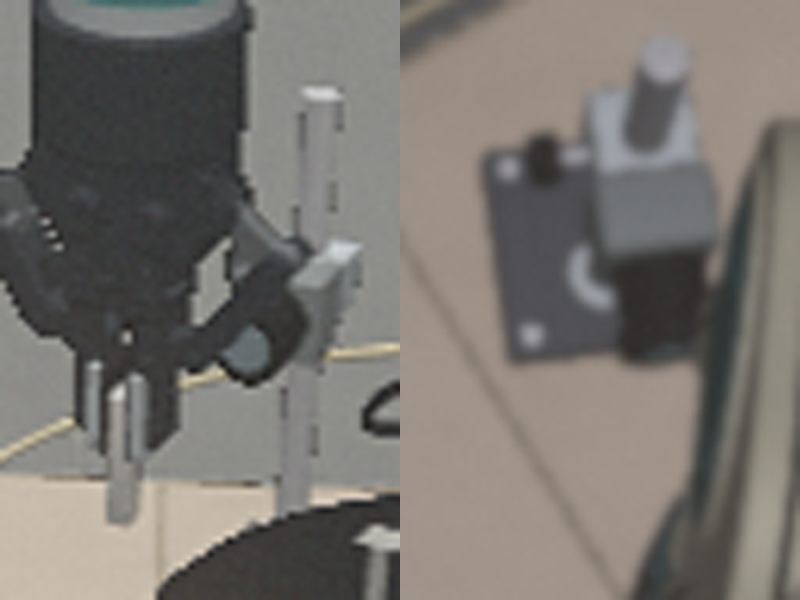

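In the scene view the bar hangs upright in the jaws, top at (329,202) and bottom at (329.4,223.5). The model predicts (329.4,202.5) and (328.7,222.9), so it is held as expected. I'll refine the lens with a silhouette fit of the black barrel in both pictures.

```bash
cat > fit2.py <<'E'
from fit import *
from scipy.optimize import minimize
k=8; win={"scene":(335,178,372,205),"top":(322,118,356,154)}
D={}
for c in win:
    im=np.load(c+"1.npy").astype(np.float32).max(2);x0,y0,x1,y1=win[c]
    D[c]=cv2.GaussianBlur(cv2.resize(im[y0:y1,x0:x1],None,fx=k,fy=k,interpolation=cv2.INTER_CUBIC),(0,0),2)
t=np.linspace(0,2*np.pi,48);yaw=r.x[2]
def hull(c,q):
    L=[[-70+d,17*np.cos(a),q[2]+17*np.sin(a)] for d in(0,q[3]) for a in t]
    p=project(c,W(L,[q[0],q[1],yaw]));x0,y0=win[c][:2]
    return cv2.convexHull(((p-[x0,y0]+.5)*k-.5).astype(np.float32))
def cost(q):
    s=0
    for c in win:
        m=np.zeros(D[c].shape,np.uint8);cv2.fillConvexPoly(m,np.round(hull(c,q)*16).astype(np.int32),255,shift=4)
        m=cv2.GaussianBlur(m.astype(np.float32)/255,(0,0),3)
        dk=np.clip((110-D[c])/50,0,1); s+=((m-dk)**2*wt[c]).mean()
    return s
wt={c:1 for c in win}
# ignore the glass (bright inside the front) and pixels far from the barrel
for c in win:
    h0=hull(c,[*r.x[:2],r.x[3],32]).astype(np.int32);m=np.zeros(D[c].shape,np.uint8);cv2.fillConvexPoly(m,h0,255)
    near=cv2.dilate(m,np.ones((33,33)));core=cv2.erode(m,np.ones((25,25)));wt[c]=((near>0)&(core==0)).astype(np.float32)
best=None
for L0 in(26,34):
    b=minimize(cost,[*r.x[:2],r.x[3],L0],method="Nelder-Mead",options=dict(initial_simplex=np.array([*r.x[:2],r.x[3],L0])+np.vstack([np.zeros(4),np.diag([5,5,6,6])]),maxiter=400))
    print(b.fun,b.x.round(1),"focus",W([[-130,0,b.x[2]]],[*b.x[:2],yaw]).round(1))
    if best is None or b.fun<best.fun: best=b
b=best
o=np.zeros((600,800,3),np.uint8)
for i,c in enumerate(win):
    im=np.load(c+"1.npy");x0,y0,x1,y1=win[c];im=cv2.resize(im[y0:y1,x0:x1],None,fx=k,fy=k,interpolation=cv2.INTER_CUBIC)
    cv2.polylines(im,[hull(c,b.x).astype(np.int32)],True,(255,0,0),1);cv2.polylines(im,[hull(c,[*b.x[:3],0]).astype(np.int32)],True,(0,255,0),1)
    col=project(c,W([[8*np.cos(a),8*np.sin(a),257] for a in t],[*b.x[:2],yaw]));
    H,Wd=im.shape[:2];o[:H,i*400:i*400+min(Wd,400)]=im[:,:400]
save("fit",o)
E
python3 fit2.py
```

```text
cost 2.0219371613450057 xy [617.5  11.1] yaw 5.75 H 170.5 foot 12.5
[ 0.5 -0.8  1.   0.3 -0.7  0.4  0.  -0.3 -0.4 -0.3 -0.9 -0. ]
sd [0.711 0.519 0.011 1.459 1.214]
lens [[547.9   4.1 170.5]] focus [[488.2  -2.  170.5]]
0.028478454798460007 [620.   12.7 170.7  28.4] focus [[ 4.907e+02 -3.000e-01  1.707e+02]]
0.02857883647084236 [620.2  12.7 170.9  28.2] focus [[ 4.908e+02 -4.000e-01  1.709e+02]]
```

View pics/fit.png

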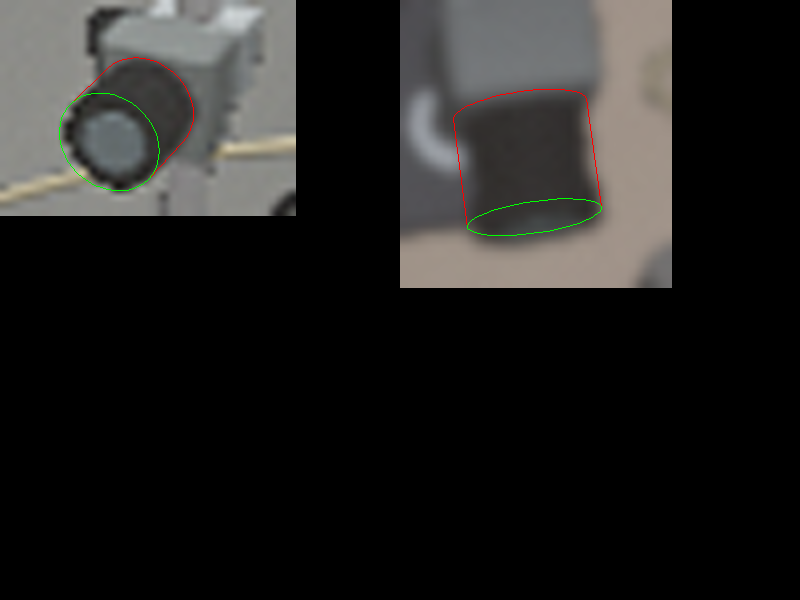

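The barrel fit agrees to 1–2 mm: focus ≈ (489–491, -1, 170.6). In the top view the true front sits about 1 px nearer the robot than the model. I'll pin down the yaw with sub-pixel edge lines on the foot.

Run:
```python
from fit import *
T=np.load("top1.npy").astype(np.float32).mean(2);T=cv2.GaussianBlur(T,(0,0),.8)
def sub(prof):
    g=np.abs(np.diff(prof));i=int(g.argmax());i=min(max(i,1),len(g)-2)
    a,b,c=g[i-1:i+2];return i+.5+.5*(a-c)/(a-2*b+c+1e-9)
def line(pts):
    p=np.array(pts)
    for _ in range(4):
        v=cv2.fitLine(p.astype(np.float32),cv2.DIST_HUBER,0,.01,.01).ravel();d=(p-v[2:])@[-v[1],v[0]];p=p[np.abs(d)<max(.4,2*np.abs(d).mean())]
    return v,len(p),np.abs(d).mean()
A=[(304+sub(T[y,304:320]),y) for y in range(118,146)]
B=[(x,143+sub(T[143:154,x])) for x in range(317,330)]
Hf=[(x,122+sub(T[122:140,x])) for x in range(331,345)]
for n,P in(("left",A),("front",B),("housing",Hf)):
    v,k,e=line(P);v=v*np.sign(v[1] if n=="left" else v[0]) if 0 else v
    print(n,np.degrees(np.arctan2(v[1],v[0])).round(2),v[2:].round(1),k,e.round(2))
for yw in(2,4,5.75,8):
    p=[617.5,11.1,np.radians(yw)]
    f=lambda a,b:(lambda q:np.degrees(np.arctan2(*(q[1]-q[0])[::-1])).round(2))(project("top",W([a,b],p)))
    print(yw,"left",f([50,40,12],[-30,40,12]),"front",f([-30,40,12],[-30,10,12]),"hous",f([-42,20,191],[-42,-20,191]))
```

```text
cost 2.0219371613450057 xy [617.5  11.1] yaw 5.75 H 170.5 foot 12.5
[ 0.5 -0.8  1.   0.3 -0.7  0.4  0.  -0.3 -0.4 -0.3 -0.9 -0. ]
sd [0.711 0.519 0.011 1.459 1.214]
lens [[547.9   4.1 170.5]] focus [[488.2  -2.  170.5]]
left 82.15 [310.2 130.6] 26 0.08
front -6.91 [323.4 147.1] 12 0.08
housing -7.79 [336.6 129.5] 14 0.05
2 left 86.73 front -2.86 hous -2.83
4 left 84.68 front -4.81 hous -4.77
5.75 left 82.88 front -6.52 hous -6.47
8 left 80.56 front -8.71 hous -8.66
```

The three edges agree on a stand yaw of about 6.5°. Combining the fits gives the lens at about (548.7, 5.0, 170.7) and the focus at (489.1, -1.8, 170.7). The bar axis goes 5 mm behind the notched face, so the TCP target is (484.1, -2.4, 199.5) with yaw 186.5.

```bash
python3 -c "
from h import *
go([484.1,-2.4,199.5],186.5)"
```

```text
t 9.75 shift m [-0.0446 -0.0018  0.0054] rot [ 0.0002 -0.     -0.0165] j [ -9.1  -1.1 -27.5  63.7   0.  -14.6]
```

Request:
play_rows --pt "-0.012 -0.0005 0.0015 0 0 -0.004 255" --pt "-0.024 -0.001 0.003 0 0 -0.008 255" --pt "-0.035 -0.0015 0.0045 0 0 -0.012 255" --pt "-0.0446 -0.0018 0.0054 0 0 -0.0165 255" --pt "-0.0446 -0.0018 0.0054 0 0 -0.0165 255"

```text
t: 10.25
tcp_pos: [486.2, -3.1, 199.1]
eef_rot: [-180.0, 0.0, -173.5]
ft_force: [-0.9, 1.1, -0.3]
grip_width: 9.2
grip_force: 40.0
```

Request:
play_rows --pt "0 0 0 0 0 0 255" --pt "0 0 0 0 0 0 255" --pt "0 0 0 0 0 0 255" --pt "0 0 0 0 0 0 255" --pt "0 0 0 0 0 0 255"

```text
t: 10.75
tcp_pos: [484.2, -3.2, 199.4]
eef_rot: [-180.0, 0.0, -173.6]
ft_force: [0.6, 0.1, -1.7]
grip_width: 8.9
grip_force: 40.0
```

Run:
```python
from h import *
go([484.1,-2.4,199.5],186.5)
S=bot.snapshot("scene");T=bot.snapshot("top");np.save("S3.npy",S)
s=bot.state();R=Ro.from_euler("xyz",s["eef_rot"],degrees=True)
box=s["tcp_pos"]+R.apply([[a,b,c] for a in(-5,5) for b in(-5,5) for c in(1.3,56.3)])
k=8;x0,y0=318,172;o=cv2.resize(S[y0:y0+56,x0:x0+50],None,fx=10,fy=10,interpolation=cv2.INTER_CUBIC);k=10
f=lambda P:((project("scene",P)-[x0,y0]+.5)*k-.5).astype(np.int32)
cv2.polylines(o,[cv2.convexHull(f(box))],True,(255,0,0),1)
y=np.radians(6.5);L=np.array([548.7,5,170.7]);lat=np.array([-np.sin(y),np.cos(y),0]);n=np.array([np.cos(y),np.sin(y),0])
t=np.linspace(0,6.283,40);cv2.polylines(o,[f([L+17*(np.cos(a)*lat+np.array([0,0,np.sin(a)])) for a in t])],True,(0,255,0),1)
cv2.polylines(o,[f([L,L-60*n])],False,(255,255,0),1)
q=np.zeros((560,760,3),np.uint8);q[:,:500]=o;q[:260,500:]=cv2.resize(S[215:245,195:260],(260,260*30//65*1+140));save("final",q)
```

```text
t 10.75 shift m [ 0.0001  0.0008 -0.0001] rot [-0.      0.0001 -0.001 ] j [ -8.    3.8 -23.1  63.1  -0.  -14.5]
```

View pics/final.png

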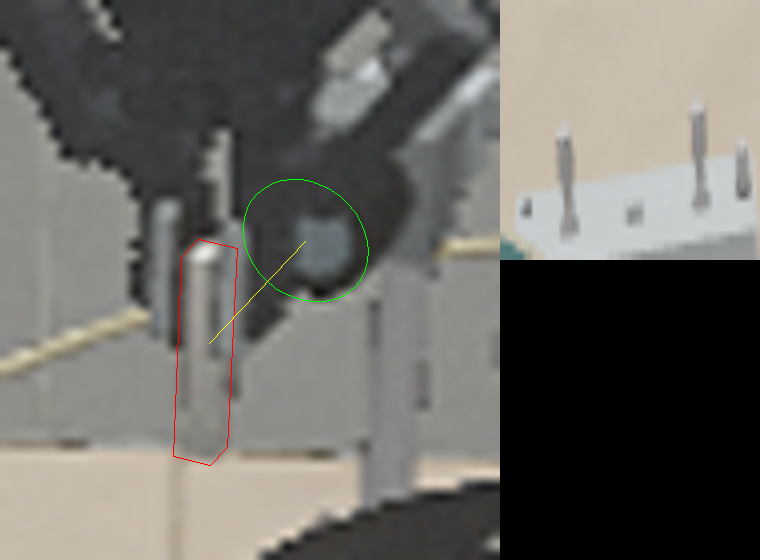

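The bar fills its predicted outline, and both round specimens still stand in the rack with the middle socket empty. The lens glass centre at about (314,245) is roughly 0.8 px right of the model centre. I'll check each camera separately for the lateral value.

```bash
cat > f3.py <<'E'
import fit2 as F
from fit2 import *
F.yaw=np.radians(6.5)
allw=dict(win)
def run(c,fn,q0):
    F.win={c:allw[c]}
    b=minimize(lambda q:cost(fn(q)),q0,method="Nelder-Mead",options=dict(initial_simplex=np.array(q0)+np.vstack([np.zeros(len(q0)),np.eye(len(q0))*5]),maxiter=300))
    q=fn(b.x);print(c,round(b.fun,4),q,"lens",W([[-70,0,q[2]]],[q[0],q[1],F.yaw]).round(1))
for H in(168,171,174): run("top",lambda q:[q[0],q[1],H,q[2]],[619,13,29])
for X in(617,619): run("scene",lambda q:[X,q[0],q[1],q[2]],[13,171,29])
S=np.load("scene1.npy")[186:206,340:358].astype(int)
m=((S[:,:,2]-S[:,:,0]>3)&(S.mean(2)>75)).astype(np.uint8);n,l,st,ce=cv2.connectedComponentsWithStats(m)
for i in range(1,n):
    if st[i,4]>8: print("glass",ce[i]+[340,186],st[i])
for L in([548.7,5,170.7],[548.7,3.5,170.7]): print(L,project("scene",L))
E
python3 f3.py | grep -v -e cost -e "^\[ 0.5" -e sd
```

```text
lens [[547.9   4.1 170.5]] focus [[488.2  -2.  170.5]]
0.028478454798460007 [620.   12.7 170.7  28.4] focus [[ 4.907e+02 -3.000e-01  1.707e+02]]
0.02857883647084236 [620.2  12.7 170.9  28.2] focus [[ 4.908e+02 -4.000e-01  1.709e+02]]
top 0.0128 [np.float64(619.8472315503129), np.float64(14.327630449687106), 168, np.float64(29.081482650209004)] lens [[550.3   6.4 168. ]]
top 0.013 [np.float64(619.1738941314147), np.float64(14.691875638831345), 171, np.float64(29.010356379845188)] lens [[549.6   6.8 171. ]]
top 0.0131 [np.float64(618.4079292951574), np.float64(15.056389271396037), 174, np.float64(28.821943626659706)] lens [[548.9   7.1 174. ]]
scene 0.0053 [617, np.float64(9.682821523541605), np.float64(174.53345317853098), np.float64(24.3682143329644)] lens [[547.4   1.8 174.5]]
scene 0.0053 [619, np.float64(10.946914471881936), np.float64(173.30039287062286), np.float64(24.692875661582878)] lens [[549.4   3.  173.3]]
glass [348.63829787 195.19148936] [ 5  6  8  8 47]
[548.7, 5, 170.7] [[348.09053788 195.66783565]]
[548.7, 3.5, 170.7] [[348.61408497 195.82417327]]
```

The scene camera matches the held bar within 0.2 px, so I weight it more: lens ≈ (549, 4.2, 171.8). The lateral position is already right, and I only need to raise the bar about 1.2 mm.

Request:
play_rows --pt "0 0 -0.0012 0 0 0 255" --pt "0 0 -0.0012 0 0 0 255" --pt "0 0 -0.0012 0 0 0 255" --pt "0 0 -0.0012 0 0 0 255" --pt "0 0 -0.0012 0 0 0 255"

```text
t: 11.35
tcp_pos: [484.4, -3.2, 200.5]
eef_rot: [180.0, -0.0, -173.6]
ft_force: [0.8, -0.4, -0.6]
grip_width: 8.8
grip_force: 40.0
```

Request:
play_rows --pt "0 0 0 0 0 0 255" --pt "0 0 0 0 0 0 255" --pt "0 0 0 0 0 0 255" --pt "0 0 0 0 0 0 255" --pt "0 0 0 0 0 0 255"

```text
t: 11.85
tcp_pos: [484.5, -3.2, 200.5]
eef_rot: [-180.0, -0.0, -173.6]
ft_force: [0.0, 0.7, -0.2]
grip_width: 9.0
grip_force: 40.0
```

```bash
python3 -c "
from h import *
go([484.4,-3.2,200.6],186.5)"
```

```text
t 11.85 shift m [ 0.0001  0.     -0.0001] rot [-0.    -0.    -0.001] j [ -8.    3.8 -23.   63.2  -0.  -14.5]
```

It is steady at the target, so I'm handing in.

```bash
python3 -c "
from bench import bot
print(bot.close_job())"
```

```text
the job is handed in; nothing more can be done
None
```

I handed the job in with the bar held upright and steady at about 11.9 s, its notch facing the lens 60 mm from it on the lens axis by my fit, which is good to about 2 mm (the two cameras differ on the lens position by up to 4 mm sideways); I got no verdict back.

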